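Refit the handle of the lid press and press the lid onto a tub

ROBOT

A 6-joint arm with a two-finger parallel gripper is mounted at the origin on the work surface. World frame = base frame: x ahead of the robot, y to its left, z up, the work surface at z = 0. Lengths are in mm, angles in rad, forces in N, time in s.
With the tool pointing down it reaches from about 350 to 975 mm from the base axis. Payload 7.1 kg.
Tool frame: the origin (TCP) lies at the very end of the fingers, on their centre line; the grasp point (between the pads) lies 19 mm behind it; x points along the fingers, y is the direction in which the jaws open and shut, and the axes are right-handed (so a half turn about x gives the same grasp; the last joint's range is limited). The gripper opens to 88 mm and grips with 3 to 60 N. Pads are 20 mm wide; open, the fingers measure 115 mm over their backs; the gripper's body (75 mm by 178 mm) begins 61 mm behind the grasp point.
Start: joints at [-1.369, 0.423, 1.63, -0, 1.089, -0.019], TCP at [136.901, -609.805, 196.075] pointing down, gripper open.
Joint ranges: [-3, 3], [-0.9, 2.11], [0.09, 2.58], [-1.31, 4.45], [0.11, 2.69], [-2.54, 2.54]. Speed limits (rad/s): [2.39, 2.39, 3.01, 3.14, 3.14, 3.14].

INTERFACE

Orientations are given as a rotation vector (axis times angle).
In Python, from workcell import ctrl gives the robot as it stands. The module is installed in compiled form; this text tells all that it offers.
- The arm moves only by the tool carry_out, never from a script. Its argument "commands" is a list of rows, each a list of 6 numbers: the shift along the tool's x, y, z in m, then the turn, a rotation vector about the tool's x, y, z in degrees. In form: [[tx, ty, tz, rx, ry, rz], ...]. A call has 1 to 8 rows; each row shifts and turns the pose as measured when the row begins, along the tool's axes as they then stand; what a row does not reach is not made up. A row lasts 1/8 s, in which the tool goes at most 62.5 mm and 10.7 degrees, less where a joint would pass 70% of its speed; a pose out of reach is approached as far as the arm can. A call with a gripper value outside its range is refused whole. "grip" is the closure, from 0 (fully open) to 1 (shut), set as the call begins (left out, the last holds). The fingers move at their own pace and stop on an object; the grip force is fixed at half the most. Time passes only in rows, so rows that do not move let the fingers close. It gives the time, the measured TCP pose, the force and the opening at its end, in the units of the state.
- ctrl.get_obs(): the state, without advancing time (a new reading comes with each control period).
- ctrl.get_image(name): name is "scene" or "top" or "wrist"; returns a dict with "pixels" (420x560x3 uint8, blue, green, red), "intrinsics" (3x3 intrinsics, pixels), "rvec" (rotation vector, rad) and "tvec" (3), from world to camera coordinates, as OpenCV has them. Camera axes: x right, y down, z forward; pixel columns grow to the right and rows downward; lengths in mm; the calibration is good to about 2 mm. A picture is of the moment at which its call begins. There is no depth.
- ctrl.close_job(): hands the job in, once; it reports no verdict.
The state is a dict: "t": time; "qpos": joint angles; "qvel": joint speeds; "joint_torque": joint torques, N m; "ee_pos": TCP position; "orientation": TCP orientation; "ft_force": force on the tool from outside, world axes, zero at the start; "moment": the same for the moment, N m; "width": finger opening in mm.
Only numpy, scipy, OpenCV 4.12 (cv2) and the standard library are available. Lean on these libraries where they do the work, as an engineer would, in place of code of your own. Each camera call takes 0.05 s, during which the arm holds its last target. There are 200 camera calls.

TASK

Close the tub with the bench lid press: fit the loose red handle fully down onto the press's square shaft, slide the yellow-ended carrier with its tub all the way in under the ram, then press the handle down to its stop so that the green lid goes home, and let the plunger spring back up, leaving the handle on the shaft and the tub standing in the carrier. Let the press do the lid: do not push or grip the tub or its lid with the robot, and leave the other things on the bench where they stand.

Things in the scene. Friction and masses are not known exactly. Their poses are not given: they have to be found in the camera images.
- press: blue C-frame lid press, fixed to the bench. Origin on the bench under the ram's vertical axis; z up; the carrier slides along the press's +x to go in. Base plate 320 x 160 x 12 mm (x -220..+100, y +-80). Column on the -y side (x +-30, y -127..-87, foot to y -135) and overhanging arm (x +-28, y -127..+33), top of both at z 152 mm, underside of the arm at z 128
- plunger (a joint): the press's sprung vertical plunger: 0 = up (rest), 0.030 m = fully down on its stop. About 6 N to start it, 12 N at the stop, plus 5 N for the lid. Below it a black pad (60 mm across) pushes the lid; above it the square shaft carries the handle
- seat (a point): centre of the top face of the plunger's round steel collar (52 mm across), 199 mm above the bench at rest; it moves with the plunger. The brass shaft stands up from here: 16 x 16 mm square, 27 mm high (top 5 mm reduced to 12 x 12), its sides along the press's x and y. A fully fitted handle rests with its underside on this face
- handle: loose red bar handle, 0.17 kg, standing upright on the bench. Origin at the centre of its underside, z up. Dark square hub 36 x 36 mm, z 0..29, with an 18.5 mm square bore from below, 29 mm deep, sides along the handle's x and y (any of the four quarter turns fits); on top the red bar 110 mm (x) x 36 mm (y), z 29..51 mm. Hub and bar are flush at 36 mm across y, so grip across y
- carrier: grey sliding carrier plate, 176 x 112 x 8 mm, 0.3 kg, loose on the press's base between guide rails (2 mm play each side, tops 28 mm above the bench) along the press's x. Origin at its underside, below the nest's centre. Starts 50 to 85 mm short of home, towards the robot; home is against the black rubber stop at the far end, with its origin on the ram's axis
- push_face (a point): centre of the outer (-x) face of the yellow upright push plate at the carrier's near end: plate 80 mm wide, 12 mm thick, from 20 to 85 mm above the bench; this point is 52.5 mm above the bench and 116.5 mm in front of the tub's centre. Push it along the press's +x
- nest (a point): centre of the tub's nest on the carrier, floor 20 mm above the bench, lips 8 mm high
- tub: white plastic tub with a blue band, about 93 mm across, 60 mm high, 0.3 kg, standing loose in the carrier's nest. Origin at the centre of its underside, z up
- lid (a joint): green lid (100 mm across) of the tub: 0 = set on loosely, 0.009 m = all the way on. The press at its stop brings it to about 0.008. Stiff (5 N), stays where it is left
- lid_top (a point): centre of the lid's top face (about 93 mm above the bench when loose, 22 mm below the ram's pad at rest)
- mould: bystander: white plaster two-part mould, 90 x 70 x 71 mm, origin under its centre
- can: bystander: can, 72 mm across, 90 mm high, origin under its centre
- mixing_cup: bystander: white mixing cup, 90 mm across, 80 mm high, origin under its centre
- brush: bystander: brush, 200 mm long along its x, lying close beside the press on its +y side, origin under its centre
- tube: bystander: grey plastic pipe standing on end, 80 mm across, 100 mm high, origin under its centre
- spatula: bystander: spatula, 200 mm long along its x, lying on the -y side, origin under its centre
Not all that is in view belongs to the job. Leave any orange look-alike of the carrier alone.

How it is judged:
By the outcome, as a careful person would: the job done as asked, in the order asked, and still so for the second after the job is handed in, with the robot touching nothing.
It also fails if it takes over 72 s, if anything falls off the work surface, if the arm or the gripper's body presses on something with over 40 N, if the wrist force passes 120 N, or if a joint passes its speed limit or range.

## Working session

There is one attempt and no reset: what is moved stays moved. The work goes in short steps, Python scripts to look and compute and a tool call to move; the robot and the scene stay as the last step left them, time stands still between calls to the robot, and variables do not carry over. Pictures are saved under pics/ and viewed, about 8 in all and at most 12, crops included, and the job is handed in when it is done.

Besides the shell and the picture viewer there is one more tool, called by a JSON object that holds its "fn" and its "kwargs". carry_out: Moves the arm, as the interface text tells. Its arguments: {"type":"object","properties":{"commands":{"type":"array"},"grip":{"type":"number"}},"required":["commands"]}

```bash
mkdir -p pics; cat > h.py <<'E'
import numpy as np, cv2
from workcell import ctrl
from scipy.spatial.transform import Rotation as R
def snap(name,fn=None):
    im=ctrl.get_image(name); 
    if fn: cv2.imwrite('pics/'+fn,im['pixels'])
    return im
def cam(im):
    K=np.array(im['intrinsics'],float);r=np.array(im['rvec'],float);t=np.array(im['tvec'],float).ravel()
    return K,r,t
def proj(im,P):
    K,r,t=cam(im); return cv2.projectPoints(np.array(P,float).reshape(-1,1,3),r,t,K,None)[0].reshape(-1,2)
def onz(im,px,z):
    K,r,t=cam(im);Rm=cv2.Rodrigues(r)[0];c=-Rm.T@t
    px=np.atleast_2d(px); d=(Rm.T@np.linalg.inv(K)@np.c_[px,np.ones(len(px))].T).T
    return c+d*((z-c[2])/d[:,2])[:,None]
E
python3 - <<'E'
from h import *
for n in('scene','top'):
    im=snap(n,n+'0.png');K,r,t=cam(im);print(n,K[0,0],-cv2.Rodrigues(r)[0].T@t)
print(ctrl.get_obs())
a=cv2.imread('pics/scene0.png');b=cv2.imread('pics/top0.png')
E
```

```text
scene 472.6969188674421 [1346.83076419  336.84616468 1335.31373097]
top 416.0086073307447 [3.45223333e+02 9.76395473e-01 1.20780565e+03]
{'t': 0.1, 'qpos': array([-1.36898877e+00,  4.23778381e-01,  1.63055064e+00,  1.31552237e-05,
        1.08858793e+00, -1.90131123e-02]), 'qvel': array([-0.00010894, -0.00110477, -0.00157999,  0.0003463 , -0.00091975,
        0.0014504 ]), 'joint_torque': array([ 8.74412526e-04, -5.45614994e+01, -2.74324089e+01,  6.45573414e-02,
        1.88039179e-02, -4.56439818e-05]), 'ee_pos': array([ 136.81446168, -609.32790825,  195.39545662]), 'orientation': array([ 2.10515703,  0.23478434, -2.10538848]), 'ft_force': array([-0.35627086,  0.61752477,  0.80007304]), 'moment': array([ 0.02275247, -0.05287344, -0.02790466]), 'width': 88.04856964769203}
```

View pics/top0.png

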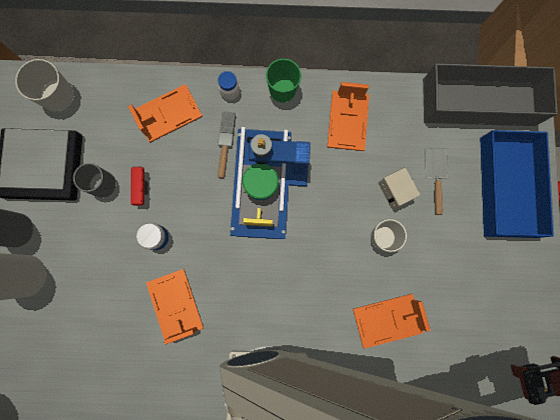

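View pics/scene0.png

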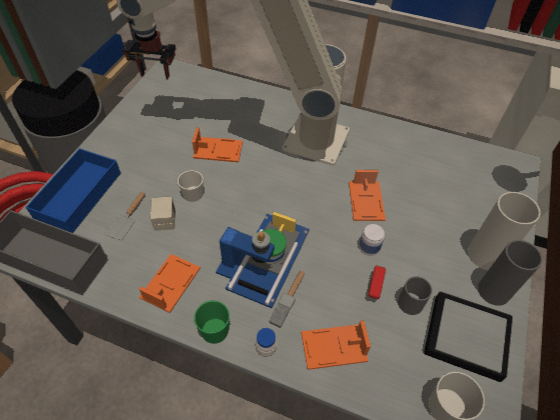

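The top view shows the red handle at (138,186), the press with its collar at (261,146), the yellow plate at (259,217), and the brush beside the press at (225,145). Next I'll measure by colour and enlarge the press.

```bash
python3 - <<'E'
from h import *
im=snap('top');a=im['pixels'];h=cv2.cvtColor(a,cv2.COLOR_BGR2HSV)
red=cv2.inRange(h,(170,120,60),(180,255,255))|cv2.inRange(h,(0,180,60),(4,255,255))
n,l,s,c=cv2.connectedComponentsWithStats(red[150:230,110:170])
k=1+np.argmax(s[1:,4]);m=(l==k).astype(np.uint8);pts=np.argwhere(m)[:,::-1]+[110,150]
r=cv2.minAreaRect(pts.astype(np.float32));print('handle px',r,s[k],onz(im,[r[0]],51))
bx=onz(im,cv2.boxPoints(r),51);print(bx)
m=cv2.inRange(h,(20,120,100),(35,255,255));m[:200]=0;m[235:]=0;m[:,:230]=0;m[:,290:]=0
q=np.argwhere(m)[:,::-1].astype(np.float32);r=cv2.minAreaRect(q);print('yellow',r);print(onz(im,cv2.boxPoints(r),85))
m=cv2.inRange(h,(50,80,50),(75,255,255));m[:160]=0;m[205:]=0;m[:,:235]=0;m[:,290:]=0
q=np.argwhere(m)[:,::-1].astype(np.float32);print('lid',cv2.minEnclosingCircle(q),onz(im,[q.mean(0)],93))
cv2.imwrite('pics/press.png',cv2.resize(a[115:245,215:325],None,fx=4.5,fy=4.5,interpolation=cv2.INTER_CUBIC))
E
```

```text
handle px ((137.5, 185.5), (37.0, 13.0), 90.0) [ 21  17  14  38 488] [[562.38673629 382.04205109  51.        ]]
[[615.07333623 404.16004802  51.        ]
 [616.20372374 367.46274039  51.        ]
 [510.29322143 360.17303311  51.        ]
 [509.21303778 396.44709136  51.        ]]
yellow ((257.76898193359375, 216.27244567871094), (29.148963928222656, 16.6921443939209), 4.763641834259033)
[[460.32994748  79.87518447  85.        ]
 [505.96771662  77.84220371  85.        ]
 [501.65589969  -1.46786799  85.        ]
 [456.03965279   0.98057803  85.        ]]
lid ((259.97772216796875, 180.61465454101562), 18.337596893310547) [[577.33379672  35.95640944  93.        ]]
```

View pics/press.png

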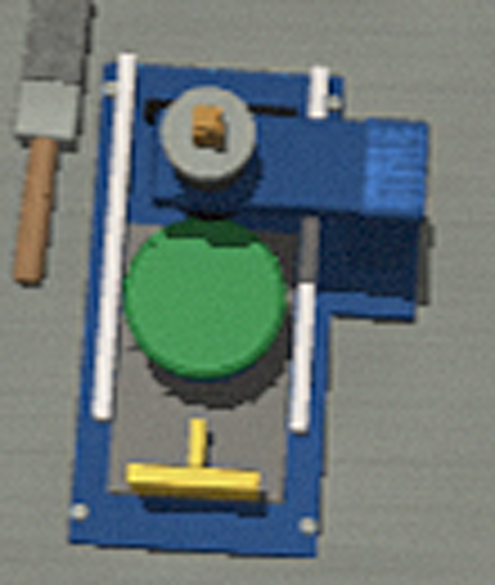

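The crop shows the base corners at (68,543), (317,556), (105,62) and (343,75), the collar at (208,137) and the shaft top at (207,127).

```bash
python3 - <<'E'
from h import *
im=snap('top');f=lambda c:np.array(c)/4.5+[215,115]-.4
P=onz(im,f([(68,543),(317,556),(343,75),(105,62)]),12);print(P)
d=P[3]-P[0],P[2]-P[1];print([np.degrees(np.arctan2(v[1],v[0])) for v in d], [np.linalg.norm(v[:2]) for v in d],np.degrees(np.arctan2(*(P[1]-P[0])[:2]*[1,-1])))
print('collar',onz(im,f([(208,137)]),199),'shaft',onz(im,f([(209,119)]),226))
P=onz(im,f([(127,465),(260,472)]),85);print('plate',P)
print('toprails',onz(im,f([(127,55),(102,418)]),28),onz(im,f([(319,67),(299,430)]),28))
# handle: fit by projection of the top face using edge-aware soft redness
a=im['pixels'].astype(float);w=np.clip(a[...,2]-1.2*np.maximum(a[...,0],a[...,1])-20,0,None)
w[:150]=0;w[225:]=0;w[:,:115]=0;w[:,165:]=0;w[w>60]=60
ys,xs=np.nonzero(w);ww=w[ys,xs];Q=onz(im,np.c_[xs,ys],51)[:,:2];m=np.average(Q,axis=0,weights=ww);C=np.cov(Q.T,aweights=ww);e,v=np.linalg.eigh(C);print('handle',m,np.sqrt(12*e),np.degrees(np.arctan2(v[1,1],v[0,1])))
# grid in scene for check
im2=snap('scene');print(proj(im2,[[562,382,51]]))
# start tool axes
o=ctrl.get_obs();print(R.from_rotvec(o['orientation']).as_matrix())
E
```

```text
[[432.40599771 120.56621901  12.        ]
 [428.68841903 -38.71963238  12.        ]
 [747.38867109 -47.96756993  12.        ]
 [751.27507888 109.57344173  12.        ]]
[np.float64(-1.9744479537102568), np.float64(-1.6621233970123537)] [np.float64(319.0585088591635), np.float64(318.834400608832)] -1.3369857078453644
collar [[646.50584191  33.79470573 199.        ]] shaft [[648.48586971  32.70198038 226.        ]]
plate [[475.20408595  79.70916974  85.        ]
 [473.31020918  -0.6290367   85.        ]]
toprails [[751.0283419   93.97082989  28.        ]
 [511.41150798 100.73325696  28.        ]] [[746.9132024  -31.51902028  28.        ]
 [507.42030391 -24.73488005  28.        ]]
handle [562.40844814 383.56865569] [ 36.07133536 107.79535005] -175.49296881940867
[[376.17264541 279.32548198]]
[[-1.79693510e-04  2.19011116e-01 -9.75722347e-01]
 [ 7.21249200e-04 -9.75722081e-01 -2.19011189e-01]
 [-9.99999724e-01 -7.43093852e-04  1.73693334e-05]]
```

{"fn": "carry_out", "kwargs": {"commands": [[-0.06,0,0,4,0,0],[-0.05,0,0,4,0,0],[0,-0.043,-0.038,0,0,0],[0,-0.043,-0.038,0,0,0],[0,-0.043,-0.038,0,0,0],[0,-0.043,-0.038,0,0,0],[0,-0.043,-0.038,0,0,0],[0,-0.043,-0.038,0,0,0]], "grip": 0}}

```text
t: 1.25
ee_pos: [348.4, -330.0, 309.1]
orientation: [2.189, 0.076, -2.184]
ft_force: [0.2, -0.7, 0.5]
width: 88.1
```

{"fn": "carry_out", "kwargs": {"commands": [[0,-0.043,-0.038,0,0,0],[0,-0.043,-0.038,0,0,0],[0,-0.043,-0.038,0,0,0],[0,-0.057,-0.016,0,0,0],[0,-0.057,-0.016,0,0,0],[0,-0.057,-0.016,0,0,0],[0,-0.057,-0.016,0,0,0],[0,-0.057,-0.016,0,0,0]]}}

```text
t: 2.25
ee_pos: [518.4, 110.8, 310.5]
orientation: [2.192, 0.074, -2.18]
ft_force: [-0.3, -0.8, 0.2]
width: 87.9
```

{"fn": "carry_out", "kwargs": {"commands": [[0,-0.054,-0.0125,0,0,0],[0,-0.054,-0.0125,0,0,0],[0,-0.054,-0.0125,0,0,0],[0,-0.054,-0.0125,0,0,0],[0.03,-0.054,-0.0125,0,0,0],[0.03,0,0,0,0,0],[0,0,0,0,0,0]]}}

```text
t: 3.12
ee_pos: [561.9, 396.9, 249.3]
orientation: [2.191, 0.08, -2.176]
ft_force: [-0.2, -0.1, -0.6]
width: 88.0
```

```bash
cat >> h.py <<'E'
def pose():
    o=ctrl.get_obs();return np.array(o['ee_pos']),R.from_rotvec(o['orientation']).as_matrix()
def rel(target,yaw=None):
    "shift in the tool frame (m) to target (mm), and tool-axis turn (deg) so that tool y lies along yaw+90 mod 180"
    p,M=pose();s=M.T@(np.array(target)-p)/1000
    print('shift',s.round(4),'from',p.round(1),'down-err',np.degrees(M.T@np.cross(M[:,0],[0,0,-1])).round(2))
    if yaw is not None:
        a=np.degrees(np.arctan2(M[1,1],M[0,1]));d=(yaw+90-a+90)%180-90;print('rx',-d.round(2))
E
python3 - <<'E'
from h import *
im=snap('wrist','w1.png');K,r,t=cam(im);print(-cv2.Rodrigues(r)[0].T@t,K[0,0]);p,M=pose();print(p);print(M.round(3))
a=im['pixels'].astype(float);w=np.clip(a[...,2]-1.2*np.maximum(a[...,0],a[...,1])-20,0,60)
n,l,s,c=cv2.connectedComponentsWithStats((w>30).astype(np.uint8));k=1+np.argmax(s[1:,4]);print(s[k])
q=np.argwhere(l==k)[:,::-1].astype(np.float32);rr=cv2.minAreaRect(q);print(rr);B=onz(im,cv2.boxPoints(rr),51);print(B,B.mean(0))
E
```

```text
[633.92334511 402.36905927 437.99188879] 378.38958769093966
[562.79355621 397.36753597 251.17335978]
[[ 0.009  0.074 -0.997]
 [ 0.001 -0.997 -0.074]
 [-1.    -0.001 -0.009]]
[ 297  375   98   45 3779]
((345.4999694824219, 396.9999694824219), (96.99998474121094, 43.99999237060547), -0.0)
[[262.33108923 351.482417    51.        ]
 [326.79473943 357.09801905  51.        ]
 [335.33290993 240.59482028  51.        ]
 [271.17071518 230.56745585  51.        ]] [298.90736344 294.93567805  51.        ]
```

View pics/w1.png

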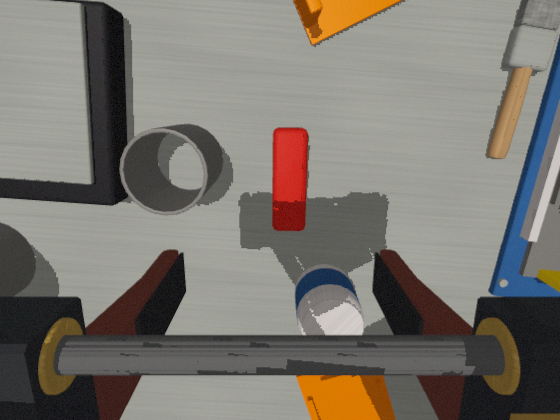

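The wrist view shows the bar at (290,128..230) and the grey pipe at (165,172). The pipe may be close to the gripper's body, so I'll measure both.

```bash
python3 - <<'E'
from h import *
im=snap('wrist')
a=im['pixels'].astype(float);w=np.clip(a[...,2]-1.6*np.maximum(a[...,0],a[...,1]),0,60);w[:110]=0;w[245:]=0;w[:,:240]=0;w[:,340:]=0
q=np.argwhere(w>30)[:,::-1].astype(np.float32)
Q=onz(im,q,51)[:,:2].astype(np.float32);rr=cv2.minAreaRect(Q);print('handle rect',rr)
b=a.max(2);print('brightness rows at col 290',[(y,int(a[y,290,2])) for y in range(124,236,4)])
T=onz(im,[(122,170),(208,170),(165,128),(165,213)],100);print('tube',T,T.mean(0))
t=snap('top');print('tube top',onz(t,[(76,180),(117,180),(88,163),(88,195)],100))
rel([rr[0][0],rr[0][1],200],4.5)
E
```

```text
handle rect ((562.4238891601562, 385.7276611328125), (107.72474670410156, 34.908912658691406), 3.4536969661712646)
brightness rows at col 290 [(124, 159), (128, 142), (132, 195), (136, 209), (140, 209), (144, 209), (148, 209), (152, 209), (156, 209), (160, 209), (164, 207), (168, 207), (172, 206), (176, 206), (180, 206), (184, 207), (188, 207), (192, 207), (196, 205), (200, 202), (204, 126), (208, 121), (212, 125), (216, 123), (220, 124), (224, 126), (228, 122), (232, 94)]
tube [[570.98885219 540.02281782 100.        ]
 [576.71932565 462.49051465 100.        ]
 [611.0548822  501.0490572  100.        ]
 [533.42512265 501.47660291 100.        ]] [573.04704567 501.25974814 100.        ]
tube top [[563.25510791 532.26863505 100.        ]
 [566.60772121 422.13118569 100.        ]
 [611.15267805 504.10190807 100.        ]
 [523.25427769 496.52688661 100.        ]]
shift [0.0535 0.0114 0.0031] from [564.  397.2 253.5] down-err [-0.   -0.73  0.14]
rx -0.31
```

{"fn": "carry_out", "kwargs": {"commands": [[0.05,0.011,0.003,0,-0.7,0],[0.05,0,0,0,0,0],[0.05,0,0,0,0,0],[0,0,0,0,0,0]]}}

```text
t: 3.78
ee_pos: [569.1, 386.6, 110.5]
orientation: [2.206, 0.087, -2.176]
ft_force: [-0.5, 0.1, -0.5]
width: 87.8
```

```bash
python3 - <<'E'
from h import *
for i in range(3):
    im=snap('wrist','w2.png');rel([562.5,385,29],4)
E
```

```text
shift [0.0843 0.0034 0.0104] from [571.1 388.  113.5] down-err [-0.   -1.07  0.72]
rx -0.05
shift [0.0859 0.0044 0.0117] from [572.1 388.9 115.1] down-err [ 0.   -1.22  0.81]
rx -0.03
shift [0.0865 0.0049 0.0122] from [572.5 389.3 115.8] down-err [-0.   -1.3   0.85]
rx -0.01
```

View pics/w2.png

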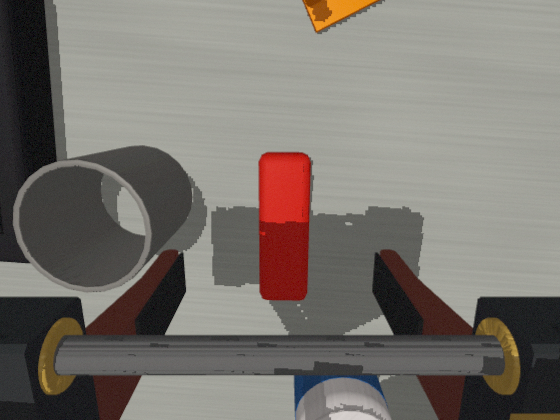

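The bar is centred between the fingers (columns 260–310, fingers at 185 and 373), and the pipe clears the fingers. I'll descend in stages.

{"fn": "carry_out", "kwargs": {"commands": [[0.03,0.004,0.01,0,-1.2,0.8],[0.03,0,0,0,0,0],[0.0,0,0,0,0,0],[0,0,0,0,0,0]]}}

```text
t: 4.42
ee_pos: [566.3, 387.2, 60.0]
orientation: [2.198, 0.081, -2.179]
ft_force: [0.5, 0.3, 0.2]
width: 87.7
```

```bash
python3 - <<'E'
from h import *
im=snap('wrist');rel([562.5,385,29],4)
a=im['pixels'].astype(float);w=np.clip(a[...,2]-1.6*np.maximum(a[...,0],a[...,1]),0,60);w[:110]=0;w[335:]=0;w[:,:190]=0;w[:,370:]=0
q=np.argwhere(w>30)[:,::-1].astype(np.float32)
Q=onz(im,q,51)[:,:2].astype(np.float32);print('handle',cv2.minAreaRect(Q))
im=snap('wrist');rel([562.5,385,29],4)
E
```

```text
shift [0.0309 0.002  0.004 ] from [566.1 387.1  60. ] down-err [ 0.   -0.49  0.26]
rx -0.02
handle ((563.536865234375, 385.7159729003906), (107.48214721679688, 34.62782669067383), 3.4830963611602783)
shift [0.031  0.002  0.0041] from [566.2 387.2  60.1] down-err [ 0.   -0.5   0.27]
rx -0.02
```

{"fn": "carry_out", "kwargs": {"commands": [[0.02,0.0015,0.003,0.5,-0.5,0.3],[0.01,0,0,0,0,0],[0.0,0,0,0,0,0],[0,0,0,0,0,0]]}}

```text
t: 5.03
ee_pos: [563.7, 385.7, 28.8]
orientation: [2.191, 0.065, -2.19]
ft_force: [-0.5, -0.1, 0.3]
width: 87.7
```

{"fn": "carry_out", "kwargs": {"commands": [[0,0,0,0,0,0],[0,0,0,0,0,0],[0,0,0,0,0,0],[0,0,0,0,0,0],[0,0,0,0,0,0],[0,0,0,0,0,0]], "grip": 1}}

```text
t: 5.78
ee_pos: [564.3, 386.1, 29.8]
orientation: [2.193, 0.066, -2.189]
ft_force: [-0.6, -0.6, -0.2]
width: 31.5
```

```bash
python3 - <<'E'
from h import *
rel([563,385,29],4);print(ctrl.get_obs()['width'],ctrl.get_obs()['ft_force'])
E
```

```text
shift [0.0008 0.001  0.0014] from [564.3 386.1  29.8] down-err [ 0.   -0.1   0.03]
rx -0.56
31.54947766627818 [-0.58424935 -0.62709369 -0.20956744]
```

{"fn": "carry_out", "kwargs": {"commands": [[0,0,0,0,0,0],[0,0,0,0,0,0]]}}

```text
t: 6.02
ee_pos: [564.3, 386.1, 29.9]
orientation: [2.193, 0.066, -2.189]
ft_force: [-0.1, -0.1, -0.9]
width: 11.5
```

```bash
python3 - <<'E'
from h import *
im=snap('wrist','w3.png')
E
```

```text
(no output)
```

View pics/w3.png

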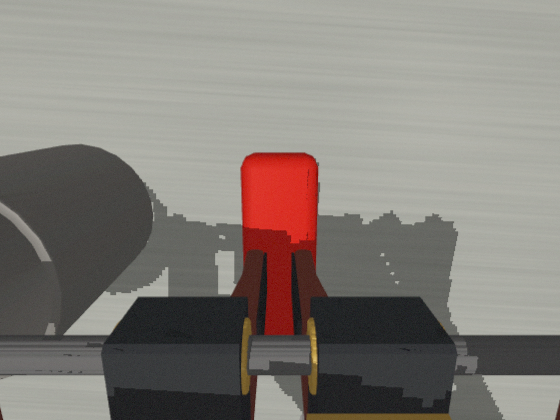

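The fingers at (258,252) and (300,252) appear to have closed above the bar, and the width of 11.5 mm is below 36 mm. I'll check against the scene camera.

```bash
python3 - <<'E'
from h import *
im=snap('scene');p,M=pose();o=ctrl.get_obs();print(p,o['width'],o['ft_force'])
for z in (0,20,41): print(z,proj(im,[p+[0,0,z]]))
print('bar corners',proj(im,[[563+s*55,385.5+u*18,51] for s in(1,-1) for u in(1,-1)]))
u,v=proj(im,[p])[0].astype(int);a=im['pixels'].copy()
c=a[v-75:v+45,u-70:u+70];c=cv2.resize(c,None,fx=4.5,fy=4.5,interpolation=cv2.INTER_CUBIC)
cv2.drawMarker(c,(int(70*4.5),int(75*4.5)),(0,255,0),0,14);cv2.imwrite('pics/s1.png',c);print(u,v)
E
```

```text
[564.28617853 386.08365258  29.81631084] 3.051486043755069 [0.11655862 0.48780325 0.41749662]
0 [[376.00109796 283.68079124]]
20 [[377.20617636 280.56067774]]
41 [[378.50026042 277.21011634]]
bar corners [[378.50283886 296.93104634]
 [366.90794932 292.87705739]
 [387.10830761 267.53472878]
 [375.95216876 263.79723933]]
376 283
```

View pics/s1.png

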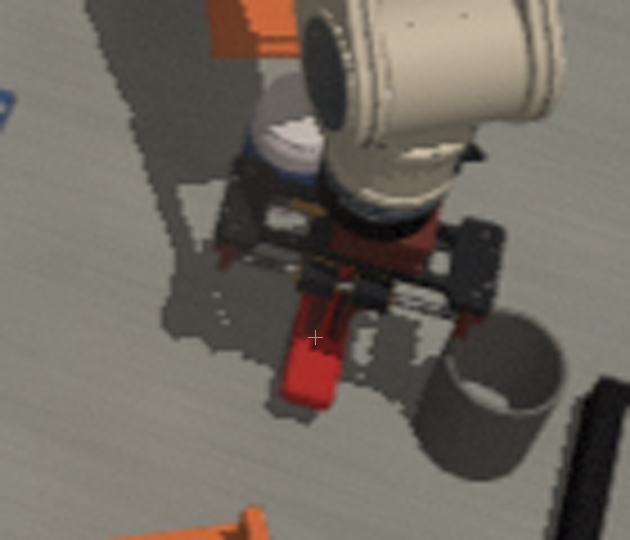

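```bash
python3 - <<'E'
from h import *
im=snap('wrist');p,M=pose();print(p, 'cam',-cv2.Rodrigues(cam(im)[1])[0].T@cam(im)[2])
for b in (0,10,19,30,40,60): print(b,proj(im,[p-b*M[:,0]]),'pad edge',proj(im,[p-b*M[:,0]-10*M[:,2]]))
print('bar top end',proj(im,[[618,389+s*18,51] for s in(1,-1)]))
a=im['pixels'];print('row of red end col280',[int(y) for y in range(120,200) if a[y,280,2]>120 and a[y,280,0]<60][:1])
for r in (180,210,240): x=[c for c in range(200,370) if a[r,c,2]>1.8*a[r,c,0]]; print(r,x[0],x[-1])
E
```

```text
[564.30261608 386.06544309  29.84944673] cam [637.35817588 390.2790579  218.13014544]
0 [[278.60089873 249.17838835]] pad edge [[278.59150638 231.32672284]]
10 [[278.59573155 256.40497942]] pad edge [[278.58578568 237.74781647]]
19 [[278.59061607 263.55928377]] pad edge [[278.5801144  244.11344038]]
30 [[278.58366525 273.2804003 ]] pad edge [[278.57239592 252.77691415]]
40 [[278.57656116 283.21587527]] pad edge [[278.56449235 261.64813355]]
60 [[278.5594924  307.08752429]] pad edge [[278.54544093 283.03206614]]
bar top end [[238.17080323 149.55242854]
 [320.02125282 154.4680772 ]]
row of red end col280 [153]
180 241 317
210 242 316
240 242 316
```

The closed fingertips really do sit about 25 mm above the reported TCP, consistent with missing the bar. I'll find the offset by a light touch on the bar's top (z 51).

{"fn": "carry_out", "kwargs": {"commands": [[0.002,0,0,0,0,0],[0.002,0,0,0,0,0]]}}

```text
t: 6.42
ee_pos: [564.4, 386.2, 25.8]
orientation: [2.194, 0.067, -2.189]
ft_force: [-0.3, 0.4, 0.3]
width: 0.3
```

{"fn": "carry_out", "kwargs": {"commands": [[0.002,0,0,0,0,0],[0.002,0,0,0,0,0]]}}

```text
t: 6.68
ee_pos: [564.9, 386.5, 24.7]
orientation: [2.194, 0.067, -2.189]
ft_force: [-6.9, -4.2, 23.0]
width: 0.3
```

{"fn": "carry_out", "kwargs": {"commands": [[0.002,0,0,0,0,0],[0.002,0,0,0,0,0]]}}

```text
t: 6.92
ee_pos: [565.0, 386.4, 24.8]
orientation: [2.194, 0.067, -2.189]
ft_force: [-5.7, -2.8, 15.9]
width: 0.6
```

Contact came at reported z≈25, so the true tip height is about the reported z + 26 mm. I'll lift, open, then descend gently while watching for body contact with the pipe.

{"fn": "carry_out", "kwargs": {"commands": [[-0.01,0,0,0,0,0],[0,0,0,0,0,0],[0,0,0,0,0,0],[0,0,0,0,0,0],[0,0,0,0,0,0],[0,0,0,0,0,0],[0,0,0,0,0,0],[0,0,0,0,0,0]], "grip": 0.3}}

```text
t: 7.92
ee_pos: [564.7, 386.2, 34.1]
orientation: [2.193, 0.066, -2.189]
ft_force: [-0.3, -0.5, 0.5]
width: 61.7
```

```bash
python3 - <<'E'
from h import *
im=snap('scene','s2.png');rel([563.5,385.5,20],3.5);o=ctrl.get_obs();print(o['width'],o['ft_force'])
p=pose()[0]
print('target px 409,281; body end (y+89) at heights:')
for h in (60,80,100,120):print(h,proj(im,[p+[s*37,89,h] for s in (1,-1)]).round(0).tolist())
print('fingers back y+57',proj(im,[p+[0,57,26]]))
u,v=376,283
cv2.imwrite('pics/s2.png',cv2.resize(im['pixels'][v-75:v+45,u-70:u+70],None,fx=4.5,fy=4.5,interpolation=cv2.INTER_CUBIC))
E
```

```text
shift [0.0141 0.0007 0.0012] from [564.6 386.2  34.1] down-err [-0.   -0.1   0.01]
rx -0.06
61.644147370387756 [-0.30225139 -0.60631014  0.96814816]
target px 409,281; body end (y+89) at heights:
60 [[407.0, 294.0], [412.0, 273.0]]
80 [[408.0, 291.0], [413.0, 270.0]]
100 [[410.0, 287.0], [415.0, 267.0]]
120 [[412.0, 284.0], [417.0, 263.0]]
fingers back y+57 [[396.11219668 285.28189807]]
```

{"fn": "carry_out", "kwargs": {"commands": [[0.006,0,0.001,0,0,0],[0.004,0,0,0,0,0],[0.002,0,0,0,0,0]]}}

```text
t: 8.35
ee_pos: [563.6, 386.2, 21.3]
orientation: [2.193, 0.066, -2.189]
ft_force: [-0.2, -1.4, -1.3]
width: 61.4
```

{"fn": "carry_out", "kwargs": {"commands": [[0.002,0,0,0,0,0],[0.002,0,0,0,0,0],[0.002,0,0,0,0,0]]}}

```text
t: 8.72
ee_pos: [563.5, 386.2, 14.7]
orientation: [2.193, 0.066, -2.189]
ft_force: [0.3, 0.3, 0.0]
width: 61.3
```

{"fn": "carry_out", "kwargs": {"commands": [[0.002,0,0,0,0,0],[0.002,0,0,0,0,0]]}}

```text
t: 8.98
ee_pos: [563.6, 386.2, 10.6]
orientation: [2.193, 0.066, -2.189]
ft_force: [-0.1, -0.4, -0.3]
width: 61.5
```

{"fn": "carry_out", "kwargs": {"commands": [[0.002,0,0,0,0,0],[0.002,0,0,0,0,0],[0.002,0,0,0,0,0],[0,0,0,0,0,0]]}}

```text
t: 9.48
ee_pos: [563.5, 386.1, 3.9]
orientation: [2.193, 0.066, -2.189]
ft_force: [-0.7, -1.1, -0.6]
width: 61.2
```

{"fn": "carry_out", "kwargs": {"commands": [[0,0,0,0,0,0],[0,0,0,0,0,0],[0,0,0,0,0,0],[0,0,0,0,0,0]], "grip": 1}}

```text
t: 9.98
ee_pos: [563.6, 386.1, 4.1]
orientation: [2.193, 0.066, -2.189]
ft_force: [-0.3, 0.5, -0.9]
width: 35.7
```

{"fn": "carry_out", "kwargs": {"commands": [[0,0,0,0,0,0],[0,0,0,0,0,0],[0,0,0,0,0,0]]}}

```text
t: 10.35
ee_pos: [563.6, 386.2, 4.1]
orientation: [2.193, 0.066, -2.189]
ft_force: [-0.9, -0.1, -0.2]
width: 35.8
```

Gripped at 35.8 mm; the underside is at reported z − 4. Lifting.

{"fn": "carry_out", "kwargs": {"commands": [[-0.03,0,0,0,0,0],[-0.055,0,0,0,0,0],[-0.055,0,0,0,0,0],[-0.055,0,0,0,0,0],[-0.055,0,0,0,0,0],[-0.03,0,0,0,0,0],[0,0,0,0,0,0],[0,0,0,0,0,0]]}}

```text
t: 11.35
ee_pos: [561.0, 384.6, 288.0]
orientation: [2.183, 0.061, -2.195]
ft_force: [-0.9, 0.1, -1.5]
width: 35.8
```

```bash
python3 - <<'E'
from h import *
o=ctrl.get_obs();print(o['width'],o['ft_force']);rel([648,34,275],-1.75)
E
```

```text
35.80604701778454 [-0.93495763  0.06446309 -1.46562807]
shift [ 0.014   0.3552 -0.0659] from [561.  384.6 288. ] down-err [-0.    0.32 -0.22]
rx 5.19
```

{"fn": "carry_out", "kwargs": {"commands": [[0,0.05,0,5.2,0.3,-0.2],[0,0.05,-0.001,0,0,0],[0,0.05,-0.001,0,0,0],[0,0.05,-0.001,0,0,0],[0,0.05,-0.001,0,0,0],[0,0.05,-0.001,0,0,0],[0,0.05,-0.001,0,0,0],[0,0,0,0,0,0]]}}

```text
t: 12.35
ee_pos: [551.0, 23.0, 269.1]
orientation: [-2.178, 0.044, 2.241]
ft_force: [-0.2, 0.3, -2.4]
width: 35.7
```

{"fn": "carry_out", "kwargs": {"commands": [[0,0,0,0,0,0],[0,0,0,0,0,0]]}}

```text
t: 12.6
ee_pos: [549.8, 24.1, 266.7]
orientation: [-2.173, 0.043, 2.246]
ft_force: [0.5, 0.1, -1.5]
width: 35.9
```

```bash
python3 - <<'E'
from h import *
im=snap('wrist','w4.png');rel([648,34,275],-1.75)
print('shaft top',proj(im,[[648.5,33.3,226]]),'collar',proj(im,[[648.5,33.3,199]]))
E
```

```text
shift [-0.0116 -0.0127 -0.0975] from [549.8  24.3 266.7] down-err [ 0.    1.88 -0.49]
rx -0.01
shaft top [[255.54713452  56.48593701]] collar [[257.69830454  60.34829612]]
```

View pics/w4.png

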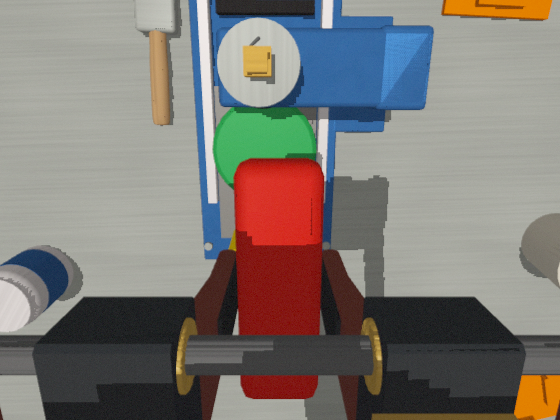

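The view shows the collar at (259,61) with the shaft at (257,60), and the held bar from (279,158) downwards. I'll fit both in this same camera.

```bash
python3 - <<'E'
from h import *
im=snap('wrist');a=im['pixels'];h=cv2.cvtColor(a,cv2.COLOR_BGR2HSV);p,M=pose();print(p)
g=((h[...,1]<40)&(h[...,2]>110)).astype(np.uint8);g[:12]=0;g[112:]=0;g[:,:219]=0;g[:,306:]=0
n,l,s,c=cv2.connectedComponentsWithStats(g);k=1+np.argmax(s[1:,4]);ct=max(cv2.findContours((l==k).astype(np.uint8),0,1)[0],key=len)
C=onz(im,ct.reshape(-1,2),199)[:,:2].astype(np.float32);print('collar',cv2.minEnclosingCircle(C),cv2.fitEllipse(C))
b=((h[...,0]>10)&(h[...,0]<28)&(h[...,1]>110)).astype(np.uint8);b[:35]=0;b[85:]=0;b[:,:235]=0;b[:,285:]=0
q=np.argwhere(b)[:,::-1].astype(np.float32);r=cv2.minAreaRect(q);print('shaft px',r)
print('model shaft px',proj(im,[[648+u*8,33+v*8,221] for u in(1,-1) for v in(1,-1)]).round(1).tolist(),proj(im,[[648+u*6,33+v*6,226] for u in(1,-1) for v in(1,-1)]).round(1).tolist())
# held bar
zt=p[2]-4+51
for row in (200,220,240):
    x=[c for c in range(200,370) if a[row,c,2]>1.8*a[row,c,0] and h[row,c,1]>150 and a[row,c,1]<60];E=onz(im,[(x[0]-.5,row),(x[-1]+.5,row)],zt);print(row,x[0],x[-1],'in tool y',((E-p)@M[:,1]).round(1))
col=[y for y in range(140,230) if a[y,279,2]>1.8*a[y,279,0]];E=onz(im,[(279,col[0]-.5)],zt);print(col[0],'front end in tool z',((E-p)@M).round(1))
E
```

```text
[549.97798543  24.28277186 266.98914621]
collar ((646.5785522460938, 33.02516174316406), 26.01565170288086) ((646.6524658203125, 32.88118362426758), (50.77291488647461, 51.48154830932617), 103.69712829589844)
shaft px ((257.0, 60.5), (31.0, 28.0), 90.0)
model shaft px [[241.9, 43.3], [270.5, 42.3], [243.6, 73.6], [271.5, 72.7]] [[245.0, 46.0], [266.8, 45.3], [246.3, 69.3], [267.7, 68.6]]
200 235 323 in tool y [-16.5  17.3]
220 236 322 in tool y [-16.4  17.2]
240 236 321 in tool y [-16.7  17. ]
158 front end in tool z [[-48.8   0.4 -55. ]]
```

{"fn": "carry_out", "kwargs": {"commands": [[-0.006,-0.006,-0.045,0,1.9,-0.5],[0,-0.005,-0.04,0,0,0],[0,0,0,0,0,0],[0,0,0,0,0,0],[0,0,0,0,0,0]]}}

```text
t: 13.32
ee_pos: [635.8, 37.3, 271.1]
orientation: [-2.209, 0.027, 2.208]
ft_force: [-0.8, -0.1, -1.8]
width: 36.0
```

```bash
python3 - <<'E'
from h import *
rel([646.8,33.4,245],-1.75)
E
```

```text
shift [ 0.0261  0.0036 -0.0111] from [635.8  37.3 271.1] down-err [-0.   -0.01  0.03]
rx 0.33
```

{"fn": "carry_out", "kwargs": {"commands": [[0.015,0.0036,-0.011,0.3,0,0],[0.008,0,0,0,0,0],[0,0,0,0,0,0],[0,0,0,0,0,0]]}}

```text
t: 13.82
ee_pos: [645.9, 32.9, 246.2]
orientation: [-2.205, 0.033, 2.207]
ft_force: [0.3, -0.1, -1.4]
width: 35.9
```

```bash
python3 - <<'E'
from h import *
rel([646.8,33.4,203],-1.75)
im=snap('top');p,M=pose();o=ctrl.get_obs();print(o['ft_force'])
a=im['pixels'].astype(float);zt=p[2]-4+51
print('bar px pred',proj(im,[[p[0]+s*55,p[1]+u*18,zt] for s in(1,-1) for u in(1,-1)]).round(1).tolist())
im=snap('scene');a=im['pixels']
print(proj(im,[[646.8,33.4,226]]))
u,v=proj(im,[[646.8,33.4,226]])[0].astype(int)
cv2.imwrite('pics/s3.png',cv2.resize(a[v-55:v+45,u-60:u+60],None,fx=5,fy=5,interpolation=cv2.INTER_CUBIC))
E
```

```text
shift [ 0.0432 -0.0005 -0.0009] from [645.9  32.9 246.2] down-err [-0.    0.06  0.02]
rx -0.01
[-0.15366049  0.14146266 -1.41248833]
bar px pred [[253.2, 109.8], [268.9, 110.3], [251.5, 156.6], [267.4, 157.1]]
[[260.85522345 232.84914618]]
```

View pics/s3.png

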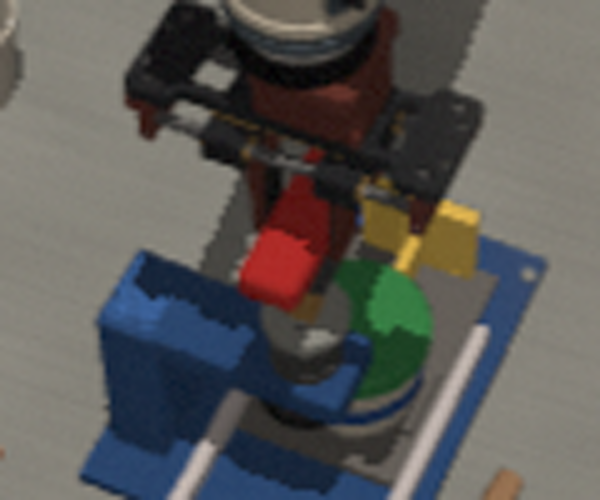

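The handle hangs just above the shaft, whose brass shows at (305,305). Lowering step by step.

{"fn": "carry_out", "kwargs": {"commands": [[0.008,-0.0005,-0.001,0,0,0],[0.006,0,0,0,0,0],[0.003,0,0,0,0,0],[0.003,0,0,0,0,0]]}}

```text
t: 14.42
ee_pos: [647.2, 33.5, 225.6]
orientation: [-2.206, 0.033, 2.206]
ft_force: [-0.7, 1.0, -1.1]
width: 35.9
```

{"fn": "carry_out", "kwargs": {"commands": [[0.002,0,0,0,0,0],[0.002,0,0,0,0,0],[0.002,0,0,0,0,0]]}}

```text
t: 14.8
ee_pos: [647.4, 33.5, 220.7]
orientation: [-2.207, 0.033, 2.205]
ft_force: [-2.1, -0.3, 3.1]
width: 35.8
```

{"fn": "carry_out", "kwargs": {"commands": [[0.002,0,0.0005,0,0,0],[0.002,0,0,0,0,0],[0.002,0,0,0,0,0]]}}

```text
t: 15.18
ee_pos: [647.4, 33.6, 215.3]
orientation: [-2.209, 0.033, 2.203]
ft_force: [-3.0, 0.1, 3.5]
width: 35.9
```

{"fn": "carry_out", "kwargs": {"commands": [[0.002,0,0,0,0,0],[0.002,0,0,0,0,0],[0.002,0,0,0,0,0]]}}

```text
t: 15.55
ee_pos: [647.4, 33.6, 209.2]
orientation: [-2.209, 0.033, 2.203]
ft_force: [-2.7, -0.1, 5.8]
width: 35.6
```

{"fn": "carry_out", "kwargs": {"commands": [[0.0,0,0.0012,0,0,0],[0.002,0,0.0005,0,0,0],[0.002,0,0,0,0,0]]}}

```text
t: 15.92
ee_pos: [647.4, 33.5, 206.2]
orientation: [-2.213, 0.033, 2.198]
ft_force: [-2.0, 0.7, 5.7]
width: 35.8
```

{"fn": "carry_out", "kwargs": {"commands": [[0.002,0,0,0,0,0],[0,0,0,0,0,0]]}}

```text
t: 16.18
ee_pos: [647.4, 33.5, 204.5]
orientation: [-2.214, 0.033, 2.198]
ft_force: [-1.5, 0.3, 4.7]
width: 35.9
```

```bash
python3 - <<'E'
from h import *
rel([646.8,33.4,203],-1.75);print(ctrl.get_obs()['ft_force'])
E
```

```text
shift [0.0015 0.0002 0.0006] from [647.4  33.5 204.5] down-err [ 0.   -0.41  0.04]
rx 0.0
[-1.54870802  0.33604923  4.67316785]
```

{"fn": "carry_out", "kwargs": {"commands": [[0.002,0,0,0,-0.4,0],[0.002,0,0,0,0,0],[0,0,0,0,0,0]]}}

```text
t: 16.55
ee_pos: [648.0, 33.6, 201.0]
orientation: [-2.208, 0.033, 2.204]
ft_force: [1.3, -0.4, -0.4]
width: 36.0
```

{"fn": "carry_out", "kwargs": {"commands": [[0,0,0,0,0,0],[0,0,0,0,0,0],[0,0,0,0,0,0],[0,0,0,0,0,0],[0,0,0,0,0,0]], "grip": 0.35}}

```text
t: 17.18
ee_pos: [646.9, 33.6, 199.5]
orientation: [-2.204, 0.033, 2.207]
ft_force: [0.1, 0.7, 0.6]
width: 56.9
```

{"fn": "carry_out", "kwargs": {"commands": [[-0.02,0,0,0,0,0],[-0.03,0,0,0,0,0],[0,0,0,0,0,0],[0,0,0,0,0,0]]}}

```text
t: 17.68
ee_pos: [647.3, 33.6, 253.5]
orientation: [-2.206, 0.033, 2.205]
ft_force: [-0.1, 0.1, -0.2]
width: 57.3
```

```bash
python3 - <<'E'
from h import *
rel([646.8,33.4,203],-1.75)
im=snap('wrist','w5.png');a=im['pixels'];h=cv2.cvtColor(a,cv2.COLOR_BGR2HSV)
w=(a[...,2]>1.8*a[...,0].astype(float))&(h[...,1]>150)&(a[...,1]<60)
n,l,s,c=cv2.connectedComponentsWithStats(w[:, 190:370].astype(np.uint8));print(s[1:][s[1:,4]>100])
for z in (250,255,260,270):print(z,proj(im,[[701.8,31.3+s*18,z] for s in(1,-1)]).round(0).tolist())
cv2.imwrite('pics/w5.png',a)
E
```

```text
shift [0.0505 0.0003 0.0005] from [647.3  33.6 253.5] down-err [ 0.   -0.02  0.05]
rx 0.01
[[   55   145    68   189 11939]]
250 [[244.0, 146.0], [315.0, 144.0]]
255 [[243.0, 147.0], [316.0, 145.0]]
260 [[242.0, 148.0], [317.0, 146.0]]
270 [[240.0, 150.0], [320.0, 148.0]]
```

View pics/w5.png

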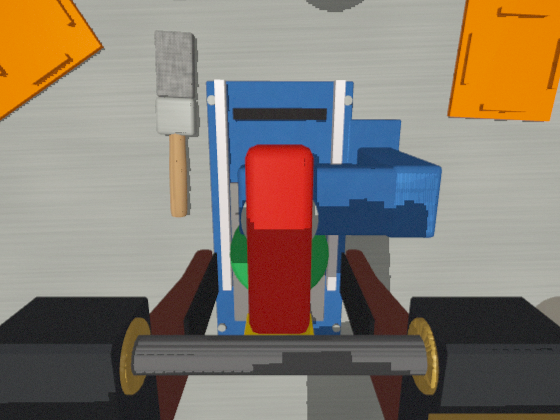

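The handle sits on the shaft: its front end at row 145 matches a bar top at about z 250. Now I'll move to the carrier, withdrawing along the press axis with the fingers shut.

{"fn": "carry_out", "kwargs": {"commands": [[-0.01,0,0.05,0,0,0],[0,0,0.055,0,0,0],[0,0,0.055,0,0,0],[0,0,0.055,0,0,0],[0,0,0,0,0,0],[0,0,0,0,0,0]], "grip": 1}}

```text
t: 18.48
ee_pos: [424.4, 40.0, 258.6]
orientation: [-2.199, 0.033, 2.213]
ft_force: [0.9, -0.8, 1.0]
width: 1.7
```

```bash
python3 - <<'E'
from h import *
rel([425,39.7,19],-1.75);print(ctrl.get_obs()['width'])
E
```

```text
shift [ 0.2396  0.0004 -0.0022] from [424.4  40.  258.6] down-err [-0.    0.36  0.01]
rx -0.0
1.7211519067789136
```

{"fn": "carry_out", "kwargs": {"commands": [[0.055,0,0,0,0.3,0],[0.055,0,0,0,0,0],[0.055,0,0,0,0,0],[0.04,0,0,0,0,0],[0,0,0,0,0,0],[0,0,0,0,0,0]]}}

```text
t: 19.23
ee_pos: [435.4, 40.3, 48.5]
orientation: [-2.213, 0.034, 2.197]
ft_force: [0.4, -0.0, 0.4]
width: 0.5
```

```bash
python3 - <<'E'
from h import *
rel([425,39.7,19],-1.75)
E
```

```text
shift [0.0294 0.0009 0.0105] from [435.4  40.3  48.5] down-err [-0.   -0.4   0.06]
rx -0.05
```

{"fn": "carry_out", "kwargs": {"commands": [[0.02,0.001,0.005,0,-0.4,0],[0.01,0,0,0,0,0],[0,0,0,0,0,0]]}}

```text
t: 19.6
ee_pos: [435.8, 39.7, 22.0]
orientation: [-2.215, 0.033, 2.194]
ft_force: [-0.3, -0.3, 0.5]
width: 0.5
```

{"fn": "carry_out", "kwargs": {"commands": [[0,0,-0.008,0,0,0],[0,0,-0.006,0,0,0],[0,0,-0.004,0,0,0],[0,0,-0.004,0,0,0]]}}

```text
t: 20.1
ee_pos: [456.8, 39.0, 23.7]
orientation: [-2.21, 0.033, 2.199]
ft_force: [-10.4, 1.0, 8.3]
width: 0.3
```

{"fn": "carry_out", "kwargs": {"commands": [[0,0,-0.004,0,0,0],[0,0,-0.005,0,0,0],[0,0,-0.005,0,0,0],[0,0,-0.005,0,0,0]]}}

```text
t: 20.6
ee_pos: [464.4, 38.2, 22.8]
orientation: [-2.186, 0.034, 2.225]
ft_force: [-9.1, 1.1, 7.3]
width: 0.3
```

{"fn": "carry_out", "kwargs": {"commands": [[0,0,-0.005,0,0,0],[0,0,-0.005,0,0,0],[0,0,-0.005,0,0,0],[0,0,-0.005,0,0,0],[0,0,-0.005,0,0,0]]}}

```text
t: 21.22
ee_pos: [475.2, 37.2, 21.4]
orientation: [-2.155, 0.035, 2.256]
ft_force: [-9.6, 0.5, 9.1]
width: 0.2
```

{"fn": "carry_out", "kwargs": {"commands": [[0,0,-0.005,0,1.2,0],[0,0,-0.006,0,1.2,0],[0,0,-0.006,0,1,0],[0,0,-0.006,0,0.6,0],[0,0,-0.006,0,0.5,0]]}}

```text
t: 21.85
ee_pos: [490.2, 36.1, 19.9]
orientation: [-2.215, 0.038, 2.2]
ft_force: [-9.5, 0.5, 7.9]
width: 0.3
```

{"fn": "carry_out", "kwargs": {"commands": [[0,0,-0.006,0,0.5,0],[0,0,-0.006,0,0.5,0],[0,0,-0.006,0,0.5,0],[0,0,-0.006,0,0.5,0],[0,0,-0.006,0,0.5,0]]}}

```text
t: 22.48
ee_pos: [504.8, 34.9, 18.9]
orientation: [-2.231, 0.04, 2.186]
ft_force: [-10.3, 0.6, 10.6]
width: 0.4
```

{"fn": "carry_out", "kwargs": {"commands": [[0,-0.0005,-0.006,0,0,0],[0,-0.0005,-0.006,0,0,0],[0,-0.0005,-0.006,0,0,0],[0,0,-0.005,0,0,0]]}}

```text
t: 22.98
ee_pos: [515.9, 35.3, 18.2]
orientation: [-2.205, 0.042, 2.214]
ft_force: [-10.0, 0.4, 8.4]
width: 0.2
```

{"fn": "carry_out", "kwargs": {"commands": [[0,0,-0.005,0,0.3,0],[0,0,-0.005,0,0.3,0],[0,0,-0.005,0,0.3,0]]}}

```text
t: 23.35
ee_pos: [520.0, 34.8, 17.4]
orientation: [-2.199, 0.043, 2.221]
ft_force: [-19.4, 1.5, 17.1]
width: 0.6
```

```bash
python3 - <<'E'
from h import *
rel([523,37,19],-1.75);print(ctrl.get_obs()['ft_force'])
im=snap('top','t2.png');a=im['pixels'];h=cv2.cvtColor(a,cv2.COLOR_BGR2HSV)
print('home plate top px',proj(im,[[531,76,85],[531,-3,85]]).round(1),'lid',proj(im,[[647,33,93]]))
cv2.imwrite('pics/t2.png',cv2.resize(a[115:245,215:325],None,fx=4.5,fy=4.5,interpolation=cv2.INTER_CUBIC))
E
```

```text
shift [-0.0017 -0.0022 -0.003 ] from [520.   34.8  17.4] down-err [-0.    0.55 -0.48]
rx 0.0
[-19.40408917   1.45421475  17.13872171]
home plate top px [[245.  197.7]
 [273.9 198.6]] lid [[261.99611504 156.08167758]]
```

{"fn": "carry_out", "kwargs": {"commands": [[0,0,-0.005,0,0.3,0],[0,0,-0.005,0,0.3,0]]}}

```text
t: 23.65
ee_pos: [519.3, 34.6, 16.4]
orientation: [-2.189, 0.044, 2.232]
ft_force: [-15.6, 1.4, 13.5]
width: 0.1
```

{"fn": "carry_out", "kwargs": {"commands": [[0,0,0.02,0,0,0],[0,0,0.03,0,0,0],[0,0,0,0,0,0],[-0.055,0,0,0,0,0],[-0.055,0,0,0,0,0],[0,0,0,0,0,0]]}}

```text
t: 24.4
ee_pos: [477.4, 37.3, 131.1]
orientation: [-2.197, 0.043, 2.224]
ft_force: [0.7, -0.4, -0.5]
width: 0.6
```

```bash
python3 - <<'E'
from h import *
rel([425,39.7,240],-1.75)
im=snap('wrist');a=im['pixels']
w=snap('top');b=w['pixels'];h=cv2.cvtColor(b,cv2.COLOR_BGR2HSV)
m=cv2.inRange(h,(20,120,100),(35,255,255));m[180:235][:, :]=m[180:235];m[:175]=0;m[235:]=0;m[:,:230]=0;m[:,290:]=0
q=np.argwhere(m);print('yellow px',q.min(0),q.max(0),len(q))
print('proj home: outer face top edge',proj(w,[[530.4,76,85],[530.4,-3,85]]).round(1).tolist(),'plate inner',proj(w,[[542.4,37,85]]),'face bottom',proj(w,[[530.4,37,20]]))
h=cv2.cvtColor(a,cv2.COLOR_BGR2HSV);m=cv2.inRange(h,(20,120,100),(35,255,255));q=np.argwhere(m);print('wrist yellow',q.min(0),q.max(0),len(q));print(proj(im,[[530.4,76,85],[530.4,-3,85],[542.4,37,85]]))
cv2.imwrite('pics/t3.png',np.hstack([cv2.resize(b[115:245,215:325],None,fx=3.2,fy=3.2,interpolation=cv2.INTER_CUBIC),a[:416,60:500]]))
E
```

```text
shift [-0.1083  0.0002  0.0537] from [477.4  37.3 131.1] down-err [-0.    0.68 -0.5 ]
rx 0.01
yellow px [195 274] [197 274] 3
proj home: outer face top edge [[245.0, 197.9], [273.8, 198.8]] plate inner [[259.36477499 194.01465261]] face bottom [[259.81941088 202.02423594]]
wrist yellow [ 64 133] [419 424] 4965
[[211.5718008  141.57037616]
 [341.37763732 137.41351672]
 [274.98989068 119.22907532]]
```

View pics/t3.png

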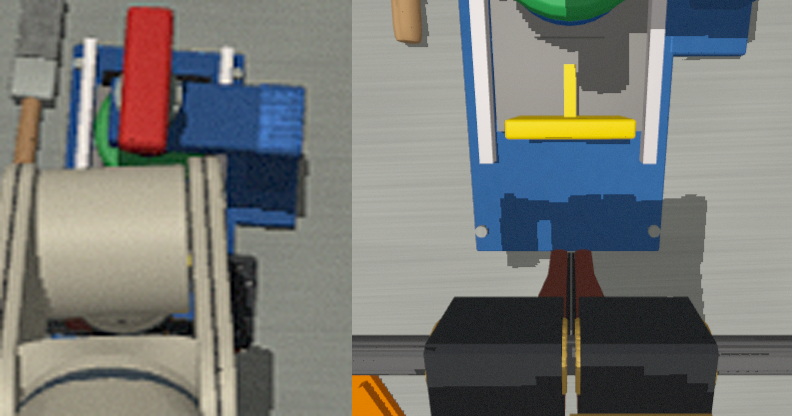

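The wrist view shows the plate's outer top edge at rows 138–140, where 137–142 was predicted for home. The carrier is in. Next I'll go over the handle.

{"fn": "carry_out", "kwargs": {"commands": [[-0.055,0,0,0,0.7,-0.5],[-0.06,0,0,0,0,0],[-0.02,0,0,0,0,0],[0,0,-0.055,0,0,0],[0,0,-0.055,0,0,0],[0,0,-0.045,0,0,0],[0,0,0,0,0,0],[0,0,0,0,0,0]]}}

```text
t: 25.5
ee_pos: [632.4, 32.2, 248.7]
orientation: [-2.176, 0.036, 2.237]
ft_force: [0.5, -0.2, 0.3]
width: 0.5
```

```bash
python3 - <<'E'
from h import *
rel([646.8,33.2,230],-1.75)
E
```

```text
shift [ 0.0183 -0.0015 -0.0149] from [632.4  32.2 248.7] down-err [-0.    1.56 -0.12]
rx -0.0
```

{"fn": "carry_out", "kwargs": {"commands": [[0.008,-0.0015,-0.014,0,1.6,0],[0.003,0,0,0,0,0],[0,0,0,0,0,0],[0,0,0,0,0,0]]}}

```text
t: 26.0
ee_pos: [642.1, 33.4, 235.6]
orientation: [-2.203, 0.036, 2.212]
ft_force: [0.3, -0.2, -0.3]
width: 0.5
```

```bash
python3 - <<'E'
from h import *
rel([646.8,33.2,225],-1.75)
E
```

```text
shift [ 0.0106 -0.     -0.0048] from [642.1  33.4 235.6] down-err [ 0.    0.23 -0.13]
rx 0.01
```

{"fn": "carry_out", "kwargs": {"commands": [[0.004,0,-0.005,0,0.2,0],[0.004,0,0,0,0,0],[0.003,0,0,0,0,0],[0.003,0,0,0,0,0]]}}

```text
t: 26.5
ee_pos: [647.5, 33.2, 222.0]
orientation: [-2.208, 0.036, 2.206]
ft_force: [-1.6, 0.5, 2.7]
width: 0.0
```

{"fn": "carry_out", "kwargs": {"commands": [[0.003,0,0,0,0,0],[0.003,0,0,0,0,0],[0.003,0,0,0,0,0]]}}

```text
t: 26.88
ee_pos: [647.6, 33.2, 213.3]
orientation: [-2.209, 0.036, 2.206]
ft_force: [-0.9, 0.2, 4.6]
width: 0.4
```

{"fn": "carry_out", "kwargs": {"commands": [[0.004,0,0,0,0,0],[0.004,0,0,0,0,0],[0.004,0,0,0,0,0]]}}

```text
t: 27.25
ee_pos: [647.7, 33.2, 202.0]
orientation: [-2.21, 0.036, 2.205]
ft_force: [-2.3, -0.4, 7.1]
width: 0.6
```

{"fn": "carry_out", "kwargs": {"commands": [[0.003,0,0,0,0,0],[0.003,0,0,0,0,0],[0.003,0,0,0,0,0]]}}

```text
t: 27.62
ee_pos: [648.1, 33.2, 195.9]
orientation: [-2.212, 0.036, 2.203]
ft_force: [-4.2, 0.0, 12.7]
width: 0.7
```

{"fn": "carry_out", "kwargs": {"commands": [[0.003,0,0,0,0,0],[0.003,0,0,0,0,0]]}}

```text
t: 27.88
ee_pos: [648.4, 33.2, 193.7]
orientation: [-2.213, 0.036, 2.201]
ft_force: [-10.0, -0.6, 27.2]
width: 0.9
```

{"fn": "carry_out", "kwargs": {"commands": [[0.004,0,0,0,0,0],[0.004,0,0,0,0,0]]}}

```text
t: 28.12
ee_pos: [649.4, 33.2, 193.9]
orientation: [-2.218, 0.035, 2.196]
ft_force: [-12.1, -0.5, 30.5]
width: -0.0
```

The press is at its stop: z holds at 193.8 (30 mm travel) with the force at 27–30 N. Releasing.

{"fn": "carry_out", "kwargs": {"commands": [[-0.004,0,0.001,0,0,0],[-0.008,0,0,0,0,0],[-0.01,0,0,0,0,0],[-0.01,0,0,0,0,0],[-0.01,0,0,0,0,0],[-0.02,0,0,0,0,0],[-0.04,0,0,0,0,0],[0,0,0,0,0,0]]}}

```text
t: 29.12
ee_pos: [647.4, 33.4, 300.3]
orientation: [-2.218, 0.036, 2.196]
ft_force: [-0.7, -0.1, -0.3]
width: 0.7
```

{"fn": "carry_out", "kwargs": {"commands": [[0,0,0.055,0,0,0],[0,0,0.055,0,0,0],[0,0,0.055,0,0,0],[0,0,0.055,0,0,0],[0,0,0,0,0,0],[0,0,0,0,0,0],[0,0,0,0,0,0],[0,0,0,0,0,0]]}}

```text
t: 30.12
ee_pos: [421.5, 40.0, 292.6]
orientation: [-2.211, 0.036, 2.203]
ft_force: [-0.0, 0.0, -1.0]
width: 0.6
```

```bash
python3 - <<'E'
from h import *
im=snap('scene');a=im['pixels'];print(ctrl.get_obs()['ft_force'])
u,v=proj(im,[[640,33,150]])[0].astype(int)
c=cv2.resize(a[v-60:v+55,u-65:u+65],None,fx=3,fy=3,interpolation=cv2.INTER_CUBIC)
w=snap('wrist')['pixels']
cv2.imwrite('pics/f.png',np.hstack([c,cv2.resize(w,None,fx=345/420,fy=345/420)[:345,40:440]]))
print('bar end seated px',proj(im,[[701.8,31.3+s*18,250] for s in(1,-1)]),'crop0',u-65,v-60)
print('lid rim if down/up (near +x)',proj(im,[[697,31.5,85],[697,31.5,93]]))
E
```

```text
[-0.10983546  0.5068653   0.4369757 ]
bar end seated px [[258.37320154 245.05582294]
 [246.2918215  240.88887348]] crop0 196 185
lid rim if down/up (near +x) [[254.26874709 271.7742526 ]
 [254.21598383 270.44169873]]
```

View pics/f.png

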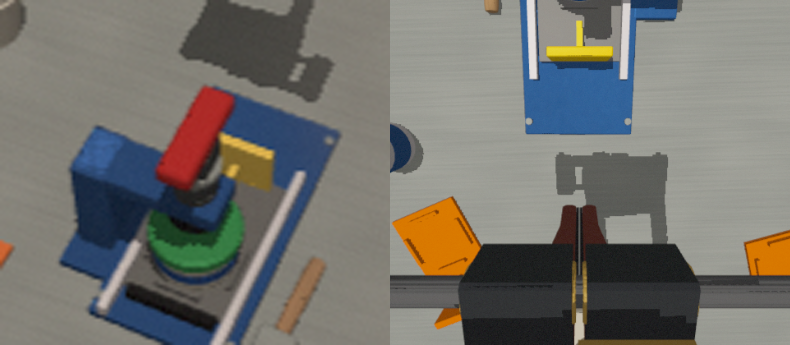

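```bash
python3 -c "
from workcell import ctrl
print(ctrl.close_job())"
```

```text
the job is handed in; nothing more can be done
None
```

The job is done and handed in at about 30 s of the 72 s. The handle was fitted on the shaft, the carrier pushed in, and the handle pressed to its stop. The plunger sprang back and the robot was clear of everything.

**Last checks:**
- **Handle:** in the final picture the bar sits where a fully seated handle at rest height should appear.
- **Carrier:** the push plate's outer face measured x ≈ 530.5 mm against 530.3 mm expected for home. The push force rose from about 10 N to 19 N at the end, which fits the rubber stop.
- **Press:** the handle travelled about 30 mm and then stopped moving at 27–30 N.
- **Tub and lid:** the tub stands in the carrier. I could not measure the lid's depth directly; I infer it from the press reaching its stop.
- **Bystanders:** I did not measure them again afterwards. The brush, the only one well in view at the end, looked unmoved.

**What went wrong or disagreed:**
- **Missed first grasp:** the fingers closed above the bar. The true fingertips are about 26 mm higher than the reported tool point. I confirmed this with a touch on the bar top (peak about 23 N), corrected for it, and the second grasp held at 36 mm.
- **Slight rubbing while fitting:** sideways force was 2–3 N as the handle went onto the shaft, and it had gone before I let go.

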